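Twist a spring channel nut into the strut channel and bring it up to the stop

TASK

Pick up the spring nut with the flat black key, put it lengthwise down through the slot of the steel channel well clear of the stop, press it down gently against its spring and give it a quarter turn, then let it rise so that its two grooves catch under both channel lips. Then slide the caught nut along the channel against the stop's sprung buffer rod and push until the buffer is firmly pressed in, and let go, so that the nut stays caught and bearing on the buffer. Never force it, and leave the other things on the bench alone.

Things in the scene. Friction and masses are not known exactly. Their poses are not given: they have to be found in the camera images.
- nut_key (a point): Centre of the black grip key of the loose spring channel nut (0.12 kg), which stands upright on its foot; 66 mm above the foot's underside when the spring is free. Key 12 mm along x, 22 along y, 36 tall (18 above and below this point); below it a round neck 10 mm thick, 17 long. The nut bar's top is 35 mm, its underside 45 mm below this point. x: bar's long axis; z up. A half turn is the same.
- nut: The same nut; origin under its foot (spring free). Steel bar 38 mm long (x), 20 wide (y), 10 thick; across its top two grooves along y, 3 deep, 6.5 wide, centred 12.75 mm either side of the middle. A coil spring under the bar pushes down a foot plate 34 x 18 x 3 mm: 0.9 N per mm of compression, solid after 12 mm.
- channel: Steel strut channel fixed to the bench, open side up, 280 mm long along y, 54 wide, 34 high, inside 48 wide, floor 3 thick. Origin: middle of its underside; z up. Nut caught (bar across, let up, lips in grooves): key centre 64 mm above this origin, spring still 5 mm compressed, slides along y with 1 to 4 N; if the grooves miss the lips, 61 mm. Over 40 N of nut on channel is too much.
- slot_mid (a point): Middle of the channel's slot at the top, 34 mm above its underside; axes as the channel's. The slot runs along y, 23 mm wide; lips 2.5 mm thick, turned down to 26 mm above the underside, edge it. The nut passes only with its bar along y. With the key centre under 60 mm above the channel's underside the bar is below the lips (spring compressed over 9 mm) and can be turned either way.
- stop_face (a point): Middle of the face, looking to the channel's -y, of a dark steel stop fixed in its +y part; 24 mm above the bench. Its place differs. From it a buffer rod (12 mm disc at its tip, axis 22 mm up) points to -y inside the channel and sticks out 8 to 38 mm: set differently each time, not measured, seen only through the slot. It gives 0.4 N per mm, and is solid after 8 mm.
- stop: The same stop, 22 mm long along the channel, 39 mm high, with its buffer rod; origin in the plane of the face, at the channel's underside. Push the buffer fully in, with 4 to 10 N beyond the sliding friction; more than 20 N is too much. Insert the nut with its key centre at least 75 mm from the face, and within 110 mm of the channel's middle. The nut is 20 mm wide along the channel when caught.
- plain_nut: Bystander: plain channel nut without key or spring, lying flat, 38 x 20 x 10 mm; leave alone.
- wrench: Bystander: wrench lying beyond the channel.
- collar: Bystander: steel shaft collar, 48 mm across, 18 mm high.
- oil_can: Bystander: grey can, 60 mm across, 130 mm high.
- offcut: Bystander: copper tube offcut, 16 mm across, 110 mm long.
Things that resemble listed ones, but are neither listed nor needed, are in the scene too. What is shaped like the nut but purple is not meant.

How it is judged:
By the outcome, as a careful person would: the job done as asked, in the order asked, and still so for the second after the job is handed in, with the robot touching nothing.
It also fails if it takes over 72 s, if anything falls off the work surface, if the arm or the gripper's body presses on something with over 40 N, if the wrist force passes 120 N, or if a joint passes its speed limit or range.

ROBOT

A 6-joint arm with a two-finger parallel gripper is mounted at the origin on the work surface. World frame = base frame: x ahead of the robot, y to its left, z up, the work surface at z = 0. Lengths are in m, angles in rad, forces in N, time in s.
With the tool pointing down it reaches from about 0.4 to 0.825 m from the base axis. Payload 7 kg.
Tool frame: the origin (TCP) lies at the very end of the fingers, on their centre line; the grasp point (between the pads) lies 19 mm behind it; z points along the fingers, y is the direction in which the jaws open and shut (so a half turn about z gives the same grasp; the last joint's range is limited). The gripper opens to 85 mm and grips with 20 to 120 N. Pads are 22 mm wide; open, the fingers measure 114 mm over their backs; the gripper's body (76 mm by 85 mm) begins 54 mm behind the grasp point. The pads swing forward as they close: fully open they stand 13 mm farther back than shut.
Start: joints at [1.505, 0.359, 0.012, 0, -1.224, -0.288], TCP at [0.234, 0.633, 0.231] pointing down, gripper open.
Joint ranges: [-3.07, 3.07], [-1.43, 2.12], [-1.02, 1.25], [-3.03, 1.67], [-3.05, -0], [-3.03, 3.03]. Speed limits (rad/s): [2.39, 2.39, 3.01, 3.14, 3.14, 3.14].

INTERFACE

Orientations are given as a unit quaternion [w, x, y, z].
In Python, from rig import r gives the robot as it stands. The module is installed in compiled form; this text tells all that it offers.
- The arm moves only by the tool jog_arm, never from a script. Its arguments are lists of equal length, an entry for each row: "linear": the shift along the tool's x, y, z in cm, a list of three; "spin": the turn about the tool's z in degrees; "gripper": the closure in counts, from 0 (fully open) to 255 (shut). In form: {"linear": [[x, y, z], ...], "spin": [spin, ...], "gripper": [gripper, ...]}. A call has 1 to 10 rows; each row shifts and turns the commanded pose from where the row before left it, along the tool's axes as they then stand; what a row does not reach is not made up. A row lasts 1/10 s, in which the tool goes at most 50 mm and 8.59 degrees, less where a joint would pass 70% of its speed; a pose out of reach is approached as far as the arm can. A call with a gripper value outside its range is refused whole. The fingers move at their own pace and stop on an object; "newtons" is the grip in N (left out, the last holds). Time passes only in rows, so rows that do not move let the fingers close. It gives the time, the measured TCP pose, the force and the opening at its end, in the units of the state.
- r.sense(): the state, without advancing time (a new reading comes with each control period).
- r.camera(name): name is "scene" or "top" or "wrist"; returns the picture (420x560x3 uint8, red, green, blue); there is no depth.
- r.get_calibration(name): a dict with "fovy" (degrees; the focal length in pixels is half the picture's height over the tangent of half this angle, whatever the lens; pixels are square), "cx", "cy" (the principal point, pixels), "D" ([k1, k2, p1, p2, k3] as OpenCV has them; the pictures are not rectified), "rvec" (rotation vector, rad) and "tvec" (3), from world to camera coordinates, as OpenCV has them. Camera axes: x right, y down, z forward; pixel columns grow to the right and rows downward; lengths in m; the calibration is good to about 2 mm. A picture is of the moment at which its call begins: read the wrist's pose just before it. get_calibration takes no time and is no camera call; for the wrist camera it gives the pose at the moment of the call.
- r.sign_off(): hands the job in, once; it reports no verdict.
The state is a dict: "time": time; "joints": joint angles; "joint_vel": joint speeds; "joint_torque": joint torques, N m; "eef_pos": TCP position; "orientation": TCP orientation; "force": force on the tool from outside, world axes, zero at the start; "torque": the same for the moment, N m; "opening": finger opening in m.
Only numpy, scipy, OpenCV 4.12 (cv2) and the standard library are available. Lean on these libraries where they do the work, as an engineer would, in place of code of your own. Each camera call takes 0.05 s, during which the arm holds its last target. There are 200 camera calls.

## Working session

There is one attempt and no reset: what is moved stays moved. The work goes in short steps, Python scripts to look and compute and a tool call to move; the robot and the scene stay as the last step left them, time stands still between calls to the robot, and variables do not carry over. Pictures are saved under pics/ and viewed, about 8 in all and at most 12, crops included, and the job is handed in when it is done.

Besides the shell and the picture viewer there is one more tool, called after ">>>" as name(argument=value, ...), one argument or row to a line, values as JSON. jog_arm: Moves the arm, as the interface text tells. Its arguments: {"type":"object","properties":{"linear":{"type":"array"},"spin":{"type":"array"},"gripper":{"type":"array"},"newtons":{"type":"number"}},"required":["linear","spin","gripper"]}

```bash
mkdir -p pics
cat > h.py <<'E'
import numpy as np,cv2
from rig import r
def K(c):
    f=210/np.tan(np.radians(c['fovy'])/2); return np.array([[f,0,c['cx']],[0,f,c['cy']],[0,0,1.]])
def ray(c,uv):
    R=cv2.Rodrigues(np.array(c['rvec'],float))[0]; t=np.array(c['tvec'],float).ravel()
    p=cv2.undistortPoints(np.array(uv,float).reshape(-1,1,2),K(c),np.array(c['D'],float)).reshape(-1,2)
    d=np.c_[p,np.ones(len(p))]@R; return -R.T@t,d
def at_z(c,uv,z):
    o,d=ray(c,uv); return o+d*((z-o[2])/d[:,2])[:,None]
def proj(c,X): return cv2.projectPoints(np.array(X,float).reshape(-1,1,3),np.array(c['rvec'],float),np.array(c['tvec'],float),K(c),np.array(c['D'],float))[0].reshape(-1,2)
def shot(n,f):
    c=r.get_calibration(n); im=r.camera(n)[:,:,::-1].copy(); cv2.imwrite(f'pics/{f}.png',im); return c,im
E
python3 - <<'E'
from h import *
s=r.sense(); print(s)
ims=[]
for n in ('top','scene','wrist'):
    c,im=shot(n,n+'0'); ims.append(im); print(n,c['fovy'],ray(c,[[280,210]]))
E
```

```text
{'time': 0.0, 'joints': array([ 1.50511746e+00,  3.59387213e-01,  1.10765712e-02, -3.61241202e-04,
       -1.22413018e+00, -2.88092323e-01]), 'joint_vel': array([-0.0001412 ,  0.00077046,  0.00193707, -0.00121428,  0.00125   ,
        0.00037393]), 'joint_torque': array([ 3.50325436e-04, -5.83312547e+01,  2.93412566e+01,  6.93645939e+00,
       -6.02015090e-03, -9.29378729e-06]), 'eef_pos': array([0.23370433, 0.63273253, 0.2303692 ]), 'orientation': array([ 8.36015242e-04,  9.84385319e-01, -1.76025108e-01, -7.75249506e-05]), 'force': array([-0.73498127, -0.33459265,  0.09232483]), 'torque': array([-0.0196036 , -0.00944372,  0.01209761]), 'opening': 0.08533729104351517}
top 52.236256122473655 (array([0.42985748, 0.0022296 , 1.18807094]), array([[ 0.10433092, -0.01060802, -0.99459325]]))
scene 42.73104289543124 (array([ 1.20225292, -0.17611973,  0.9818261 ]), array([[-0.58283724,  0.16959419, -0.79470791]]))
wrist 67.64279453682154 (array([0.30214593, 0.60696992, 0.37412615]), array([[-0.27526985,  0.08926011, -0.95727725]]))
```

View pics/top0.png

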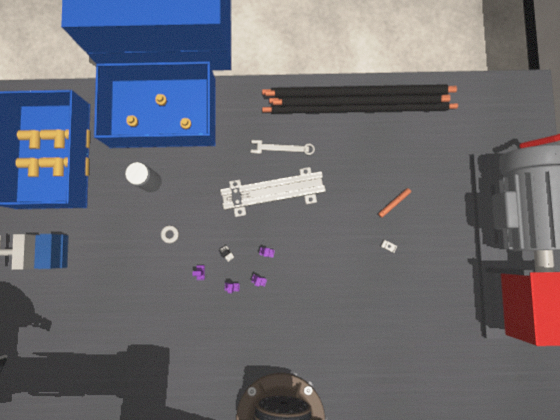

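View pics/scene0.png

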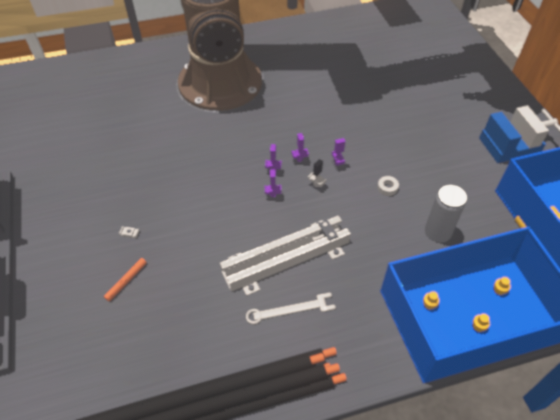

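Top view: the black-key nut is at about (227,252). Look-alikes are purple nuts at (266,252), (199,271), (232,287) and (259,280), and the flat plain nut at (389,246). I choose (227,252). The channel runs from (222,198) to (324,182), with the stop at about (236,197) at its left (+y) end. Next is a close crop.

Run:
```python
import cv2,numpy as np
t=cv2.imread('pics/top0.png');s=cv2.imread('pics/scene0.png')
a=cv2.resize(t[160:220,210:340],(780,360),interpolation=cv2.INTER_CUBIC)
b=cv2.resize(t[235:275,210:250],(240,240),interpolation=cv2.INTER_CUBIC)
c=cv2.resize(s[150:195,295:345],(266,240),interpolation=cv2.INTER_CUBIC)
d=cv2.resize(s[210:260,300:355],(264,240),interpolation=cv2.INTER_CUBIC)
cv2.imwrite('pics/c1.png',np.vstack([a,np.hstack([b,c,d,np.zeros((240,10,3),np.uint8)])]))
```

```text
(no output)
```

View pics/c1.png

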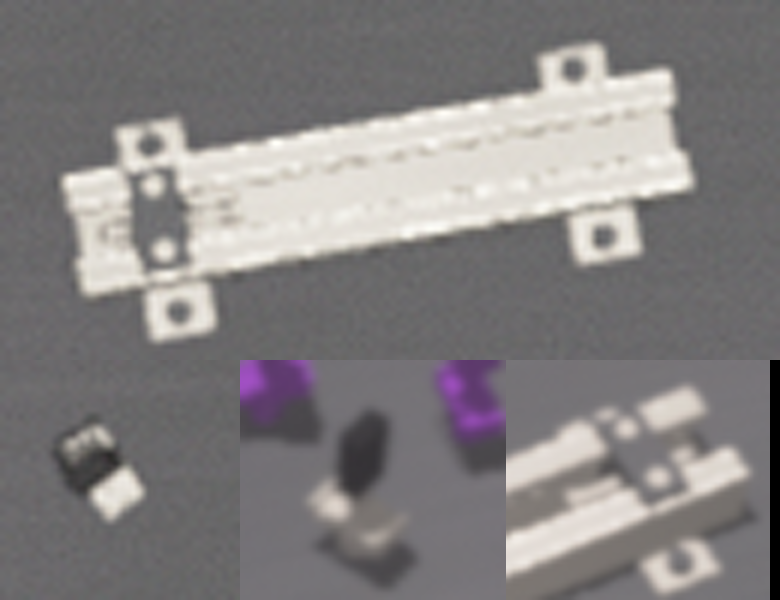

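Run:
```python
from h import *
c=r.get_calibration('top')
o=np.array([210,160]);q=np.array([[62,178],[83,296],[672,70],[692,188],[187,220],[133,222],[242,212]])/6+o-.4
P=at_z(c,q[:4],.034);print(P.round(4)); m=P.mean(0)
u=(P[0]+P[1]-P[2]-P[3]);print('L',np.linalg.norm(u)/2,'W',np.linalg.norm(P[0]-P[1]),np.linalg.norm(P[2]-P[3]))
u/=np.linalg.norm(u);print('mid',m,'ydir',u,np.degrees(np.arctan2(u[1],u[0])))
print('stop face along y',(at_z(c,q[4:5],.039)-m)@u,(at_z(c,q[5:6],.039)-m)@u,'rod tip?',(at_z(c,q[6:7],.022)-m)@u)
b=np.array([210,235]);print('keytop',at_z(c,np.array([[90,80]])/6+b-.4,.084),'bar vis',at_z(c,np.array([[118,134]])/6+b-.4,.03))
w=r.get_calibration('wrist');s=r.sense();from scipy.spatial.transform import Rotation as R
R0=R.from_quat(s['orientation'],scalar_first=True);oo,d=ray(w,[[280,210]]);print('cam in tool',R0.inv().apply(oo-s['eef_pos']),R0.inv().apply(d));print(R0.as_matrix().round(3))
```

```text
[[ 0.6107  0.1525  0.034 ]
 [ 0.5566  0.1432  0.034 ]
 [ 0.6554 -0.1259  0.034 ]
 [ 0.6009 -0.1333  0.034 ]]
L 0.2810011274699799 W 0.05488346215442278 0.05500348074424659
mid [0.60587731 0.00914278 0.034     ] ydir [-0.15826079  0.98739735  0.        ] 99.10596070644606
stop face along y [0.08781755] [0.11197335] rod tip? [0.06337304]
keytop [[0.45029212 0.13458487 0.084     ]] bar vis [[0.42697868 0.12862832 0.03      ]]
cam in tool [ 0.07311962  0.0007096  -0.14365553] [[-0.28930207  0.01023328  0.95724614]]
[[ 0.938 -0.347 -0.   ]
 [-0.347 -0.938 -0.001]
 [ 0.     0.001 -1.   ]]
```

Channel: 281 × 55 mm against 280 × 54 given, so the fit checks out. Its middle is at (0.606, 0.009) and its +y points at 99.1°. The stop face is at about +88 mm and the rod tip shows at about +63 mm. The nut key is near (0.450, 0.134). I'm moving above it now.

>>> jog_arm(
  linear=[
    [3.1, 3.3, 0],
    [3.1, 3.3, 0],
    [3.1, 3.3, 0],
    [3.1, 3.3, 0],
    [3.1, 3.3, 0],
    [3.1, 3.3, 0],
    [3.1, 3.3, 0],
    [3.1, 3.3, 0],
    [3.1, 3.3, 0],
    [3.1, 3.3, 0],
  ],
  spin=[0, 0, 0, 0, 0, 0, 0, 0, 0, 0],
  gripper=[0, 0, 0, 0, 0, 0, 0, 0, 0, 0],
)

```text
time: 1.15
eef_pos: [0.4105, 0.2144, 0.2315]
orientation: [-0.0, 0.984, -0.176, 0.0]
force: [1.1, 1.4, 0.3]
opening: 0.085
```

>>> jog_arm(
  linear=[
    [3.3, 3.2, 0],
    [3.3, 3.2, 0],
    [0, 0, 0],
    [0, 0, 0],
  ],
  spin=[0, 0, 0, 0],
  gripper=[0, 0, 0, 0],
)

```text
time: 1.55
eef_pos: [0.4503, 0.1321, 0.2311]
orientation: [0.0, 0.984, -0.178, -0.0]
force: [0.7, 0.0, 0.8]
opening: 0.0857
```

Run:
```python
from h import *
s=r.sense();print(s['eef_pos'],s['orientation'],s['joints'])
c,im=shot('wrist','w1')
p=proj(c,[[.45,.1346,.084],[.45,.1346,.0]]);print(p)
x,y=(p.mean(0)-[70,52]).astype(int);x=max(x,0);y=max(y,0);print(x,y)
cv2.imwrite('pics/w1c.png',np.vstack([cv2.resize(im[y:y+105,x:x+140],(780,585),interpolation=cv2.INTER_CUBIC)]))
```

```text
[0.45028165 0.13206703 0.23113894] [ 7.60781422e-05  9.84114589e-01 -1.77534368e-01 -1.34395883e-04] [ 7.06270709e-01  1.36536797e-02 -4.22578149e-01 -1.23105122e-04
 -1.13485251e+00  5.07616711e-01]
[[273.66190154 196.33442795]
 [274.32801185 179.19734472]]
203 135
```

View pics/w1.png

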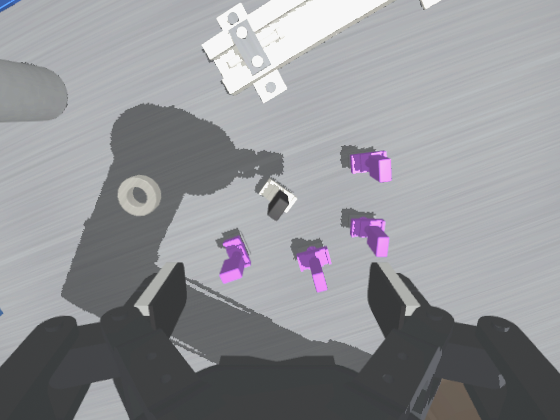

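The black-key nut is at about (277,200) in the wrist picture, with purple nuts around it; the nearest are at (235,258) and (313,262). Next is the enlarged crop.

Run:
```python
import cv2
im=cv2.imread('pics/w1.png');cv2.imwrite('pics/w1d.png',cv2.resize(im[170:230,240:320],(800,600),interpolation=cv2.INTER_CUBIC))
```

```text
(no output)
```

View pics/w1d.png

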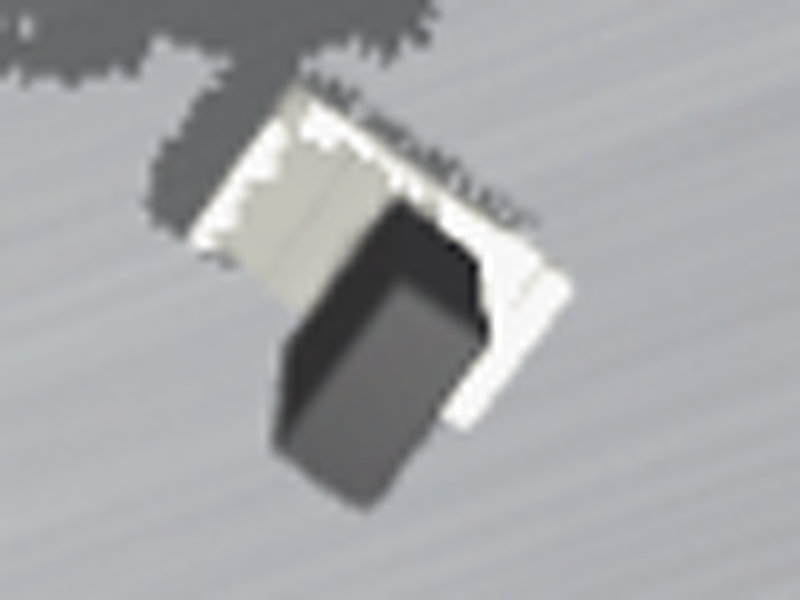

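Key-top corners in the crop are (400,285), (490,340), (370,508) and (275,440). Bar-top corners are (300,85), (572,285), (460,430) and (190,240).

Run:
```python
from h import *
c=r.get_calibration('wrist')
f=lambda q,z:at_z(c,(np.array(q)+.5)/10-.5+[240,170],z)
for q,z in (([[400,285],[490,340],[370,508],[275,440]],.084),([[190,240],[300,85],[572,285],[460,430]],.031)):
    P=f(q,z);print(P.mean(0),[np.linalg.norm(P[i]-P[i-1]).round(4) for i in range(4)])
    e=(P[1]-P[2])+(P[0]-P[3]);print('edge12-30 dir',np.degrees(np.arctan2(e[1],e[0])));e=P[1]-P[0]+P[2]-P[3];print('edge01',np.degrees(np.arctan2(e[1],e[0])))
# purple key tops
q=np.array([[234,275],[319,285],[385,165],[380,245],[277,200]]);print(at_z(c,q,.084).round(3))
```

```text
[0.43655278 0.13609532 0.084     ] [np.float64(0.0197), np.float64(0.0103), np.float64(0.0206), np.float64(0.0116)]
edge12-30 dir -56.267311198211324
edge01 -145.10015507261645
[0.43639793 0.13622141 0.031     ] [np.float64(0.038), np.float64(0.0217), np.float64(0.0383), np.float64(0.0213)]
edge12-30 dir 33.1482582018811
edge01 -55.982043271231404
[[0.385 0.204 0.084]
 [0.343 0.124 0.084]
 [0.442 0.027 0.084]
 [0.365 0.052 0.084]
 [0.445 0.134 0.084]]
```

Key and bar agree to 0.2 mm: key at (0.4365, 0.1361), sizes 38 × 21 and 20 × 11 mm, bar axis at about 33.5°. I'll centre over it, turn the jaws across the key (+36°) and go down to 0.13 for a closer look.

>>> jog_arm(
  linear=[
    [-1.43, 0.1, 1],
    [0, 0, 2],
    [0, 0, 2],
    [0, 0, 2],
    [0, 0, 2],
    [0, 0, 1],
    [0, 0, 0],
    [0, 0, 0],
  ],
  spin=[0, 7.2, 7.2, 7.2, 7.2, 7.2, 0, 0],
  gripper=[0, 0, 0, 0, 0, 0, 0, 0],
)

```text
time: 2.4
eef_pos: [0.4362, 0.1383, 0.1316]
orientation: [0.0, 0.883, -0.469, 0.0]
force: [-1.3, -0.7, 1.0]
opening: 0.0853
```

Run:
```python
from h import *
s=r.sense();print(s['eef_pos'],s['orientation'],s['joints'].round(2),s['force'])
c,im=shot('wrist','w2')
p=proj(c,[[.4365,.1361,.084],[.4365,.1361,.031]]);print(p)
x,y=(p.mean(0)-[70,52]).astype(int);x=max(x,0);y=max(y,0);print(x,y)
cv2.imwrite('pics/w2c.png',cv2.resize(im[y:y+105,x:x+140],(784,588),interpolation=cv2.INTER_CUBIC))
```

```text
[0.43618754 0.13833078 0.13160099] [ 6.15383754e-05  8.83151004e-01 -4.69088793e-01  6.67391011e-05] [ 0.74  0.09 -0.59  0.   -0.89 -0.15] [-1.30480829 -0.67549527  0.95107316]
[[277.52290911 230.10437622]
 [277.36165594 207.20944741]]
207 166
```

View pics/w2c.png

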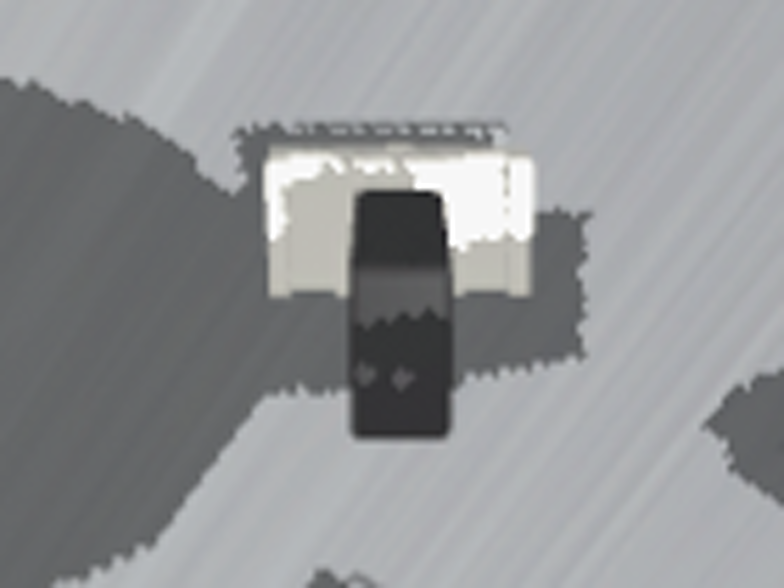

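The key is square with the jaws: key top x 352–452, y 268–438; bar x 265–533, y 150–297 in the crop.

Run:
```python
from h import *
from scipy.spatial.transform import Rotation as R
c=r.get_calibration('wrist');s=r.sense();R0=R.from_quat(s['orientation'],scalar_first=True)
f=lambda q,z:at_z(c,(np.array(q)+.5)/5.6-.5+[207,166],z)
for q,z in (([[352,268],[450,268],[452,438],[350,438]],.084),([[265,150],[535,155],[530,297],[268,297]],.031)):
    P=f(q,z);print(P.mean(0),[np.linalg.norm(P[i]-P[i-1]).round(4) for i in range(4)],'tool delta',R0.inv().apply(P.mean(0)-s['eef_pos']))
    e=P[1]-P[0]+P[2]-P[3];print(np.degrees(np.arctan2(e[1],e[0]))%180)
```

```text
[0.43685761 0.13526926 0.084     ] [np.float64(0.021), np.float64(0.0112), np.float64(0.021), np.float64(0.012)] tool delta [0.00274239 0.00143929 0.04794019]
34.06945575050287
[0.43703507 0.13504668 0.031     ] [np.float64(0.0222), np.float64(0.0387), np.float64(0.0214), np.float64(0.0385)] tool delta [0.00302107 0.00146161 0.10094022]
33.5201432673789
```

>>> jog_arm(
  linear=[
    [0.28, 0.14, 1.5],
    [0, 0, 1.6],
    [0, 0, 1.6],
    [0, 0, 1.6],
    [0, 0, 1.3],
    [0, 0, 0.4],
    [0, 0, 0],
    [0, 0, 0],
  ],
  spin=[0, 0, 0, 0, 0, 0, 0, 0],
  gripper=[0, 0, 0, 0, 0, 0, 0, 0],
  newtons=60,
)

```text
time: 3.25
eef_pos: [0.4372, 0.1347, 0.0521]
orientation: [-0.001, 0.882, -0.471, 0.0]
force: [-0.2, -0.4, 0.1]
opening: 0.0856
```

>>> jog_arm(
  linear=[
    [0, 0, 0],
    [0, 0, 0],
    [0, 0, 0],
    [0, 0, 0],
    [0, 0, 0],
    [0, 0, 0],
    [0, 0, 0],
    [0, 0, 0],
  ],
  spin=[0, 0, 0, 0, 0, 0, 0, 0],
  gripper=[255, 255, 255, 255, 255, 255, 255, 255],
  newtons=60,
)

```text
time: 4.05
eef_pos: [0.4367, 0.1342, 0.0513]
orientation: [-0.0, 0.882, -0.472, 0.0]
force: [0.1, -0.4, 0.1]
opening: 0.011
```

Opening is 11 mm on a 12 mm key, so it is gripped. Next: lift, carry over the channel and turn the bar along the slot.

>>> jog_arm(
  linear=[
    [0, 0, -1.5],
    [0, 0, -2.4],
    [0, 0, -2.4],
    [0, 0, -2.4],
    [0, 0, -2.2],
    [3.45, -1.12, 0],
    [3.45, -1.12, 0],
    [3.45, -1.12, 0],
    [3.45, -1.12, 0],
    [3.45, -1.12, 0],
  ],
  spin=[0, 0, 0, 0, 0, 0, 0, 0, 0, 0],
  gripper=[255, 255, 255, 255, 255, 255, 255, 255, 255, 255],
)

```text
time: 5.05
eef_pos: [0.5799, 0.0207, 0.1599]
orientation: [0.0, 0.882, -0.472, -0.0]
force: [0.6, 0.3, -1.2]
opening: 0.0111
```

>>> jog_arm(
  linear=[
    [3.45, -1.12, 0],
    [0, 0, 0],
    [0, 0, 0],
    [0, 0, 0],
    [0, 0, 0],
    [0, 0, 0],
    [0, 0, 0],
    [0, 0, 0],
    [0, 0, 0],
    [0, 0, 0],
  ],
  spin=[0, -8.2, -8.2, -8.2, -8.2, -8.2, -8.2, -8.2, -8.0, 0],
  gripper=[255, 255, 255, 255, 255, 255, 255, 255, 255, 255],
)

```text
time: 6.05
eef_pos: [0.6072, -0.0007, 0.1598]
orientation: [-0.0, 0.997, 0.081, -0.001]
force: [-0.8, 0.1, -0.9]
opening: 0.011
```

Run:
```python
from h import *
s=r.sense();print(s['time'],s['eef_pos'],s['orientation'],s['joints'].round(2),s['force'],s['opening'])
q=s['orientation'];print('xang',np.degrees(2*np.arctan2(q[2],q[1])))
c,im=shot('wrist','w3')
m=np.array([.6059,.0091,.034]);u=np.array([-.158,.987,0]);v=np.array([.987,.158,0])
print(proj(c,[m+u*a+v*b for a in(-.05,.05) for b in (-.0115,.0115)]))
```

```text
6.05 [ 0.60716696 -0.00067897  0.15978433] [-1.03004074e-06  9.96751922e-01  8.05316064e-02 -5.16542702e-04] [ 0.32  0.3  -0.24 -0.   -1.03  1.41] [-0.77807342  0.13259289 -0.94769719] 0.010972931945773524
xang 9.238247495754559
[[320.49786272 212.81278753]
 [321.61560982 187.89307672]
 [209.71307922 212.44963982]
 [208.21763516 187.56101705]]
```

View pics/w3.png

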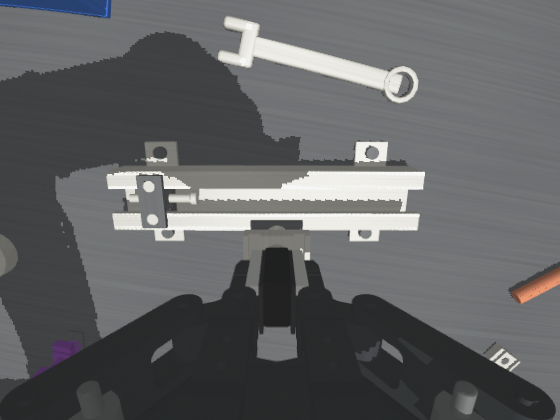

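Wrist view: the channel is level in the picture at rows 170–230. The stop is at x 137–167, the rod tip at about x 197, and the nut is in the jaws at (277,250). Next is a crop for slot lateral position and rod tip.

Run:
```python
import cv2,numpy as np
im=cv2.imread('pics/w3.png');f=lambda a,w,h:cv2.resize(a,(w,h),interpolation=cv2.INTER_CUBIC)
a=f(im[160:235,100:260],640,300);b=f(im[160:235,340:380],160,300);b2=f(im[215:290,220:340],480,300)
cv2.imwrite('pics/w3c.png',np.vstack([np.hstack([a,b]),np.hstack([b2,np.zeros((300,320,3),np.uint8)])]))
```

```text
(no output)
```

View pics/w3c.png

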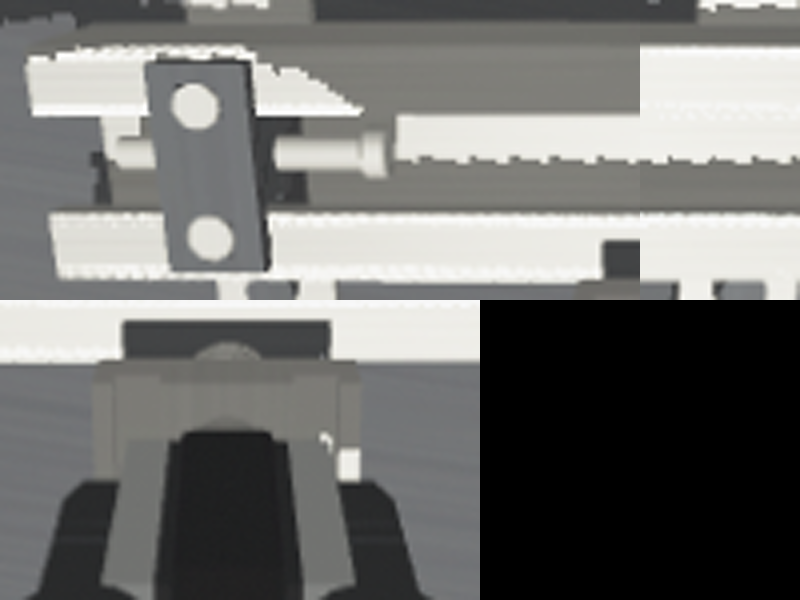

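Run:
```python
from h import *
from scipy.spatial.transform import Rotation as R
c=r.get_calibration('wrist');s=r.sense();R0=R.from_quat(s['orientation'],scalar_first=True)
zt=s['eef_pos'][2]
g=lambda q,o,z:at_z(c,[(np.array(q)+.5)/4-.5+o],z)[0]
t=lambda P:R0.inv().apply(P-s['eef_pos']).round(4)
kz=zt+.0147
for q,z,n in (([227.5,362-300],kz-.045,'bar bottom edge exp +10'),([227.5,380-300],kz-.035,'bar top edge exp +10'),([226,320-300],kz-.066,'foot bottom exp +9')):
    print(n,t(g(q,[220,215],z)))
L=lambda q,z:g(q,[100,160],z)
m=np.array([.6059,.0091,.034]);u=np.array([-.158,.987,0])
print('slot',t(L([300,116.5],.034)),t(L([300,212],.034)),t(L([600,212],.034)),'outer',t(L([300,278],.034)),t(L([600,278],.034)))
print('right lower edges',t(g([80,212],[340,160],.034)),t(g([80,278],[340,160],.034)),t(g([80,47],[340,160],.034)))
for n,q,z in (('face top',[252,165],.039),('rod tip front',[388,153],.022),('rod disc back',[365,153],.022),('plate',[305,150],.003)):
    P=L(q,z);print(n,(P-m)@u,t(P))
```

```text
bar bottom edge exp +10 [0.0078 0.0006 0.0303]
bar top edge exp +10 [0.0089 0.0006 0.0203]
foot bottom exp +9 [0.0073 0.0003 0.0513]
slot [ 0.011  -0.0899  0.1259] [-0.0112 -0.0919  0.1259] [-0.0111 -0.0238  0.1259] outer [-0.0271 -0.0934  0.1259] [-0.0269 -0.0242  0.1259]
right lower edges [-0.011   0.0756  0.1259] [-0.0269  0.0768  0.1259] [0.0266 0.0728 0.1259]
face top 0.09001785611448376 [ 0.0012 -0.0999  0.1209]
rod tip front 0.06409256353950028 [-0.0005 -0.074   0.1379]
rod disc back 0.06949355150699069 [-0.0005 -0.0794  0.1379]
plate 0.0899331427699837 [-0.0047 -0.0998  0.1569]
```

The nut sits about 1.5 mm toward -x of the slot centre line in the tool frame, and the angle is fine. I'll shift +1.5 mm and go down until the foot is just above the lips, then check.

>>> jog_arm(
  linear=[
    [0.15, 0, 1],
    [0, 0, 1.6],
    [0, 0, 1.6],
    [0, 0, 1.6],
    [0, 0, 0.9],
    [0, 0, 0],
    [0, 0, 0],
  ],
  spin=[0, 0, 0, 0, 0, 0, 0],
  gripper=[255, 255, 255, 255, 255, 255, 255],
)

```text
time: 6.8
eef_pos: [0.6092, -0.0004, 0.0933]
orientation: [0.0, 0.997, 0.079, -0.0]
force: [-0.4, 0.6, -1.0]
opening: 0.0112
```

Run:
```python
from h import *
s=r.sense();print(s['time'],s['eef_pos'],s['orientation'],s['force'],s['opening'])
c,im=shot('wrist','w4')
p=proj(c,[s['eef_pos']-[0,0,.04]])[0];x,y=(p-[80,75]).astype(int);print(x,y)
cv2.imwrite('pics/w4c.png',cv2.resize(im[y:y+120,x:x+160],(800,600),interpolation=cv2.INTER_CUBIC))
```

```text
6.8 [ 6.09217295e-01 -4.29500296e-04  9.33456229e-02] [ 1.19398710e-04  9.96858503e-01  7.92029491e-02 -6.01158600e-05] [-0.35731282  0.57438776 -0.95071329] 0.01120349165690611
195 161
```

View pics/w4c.png

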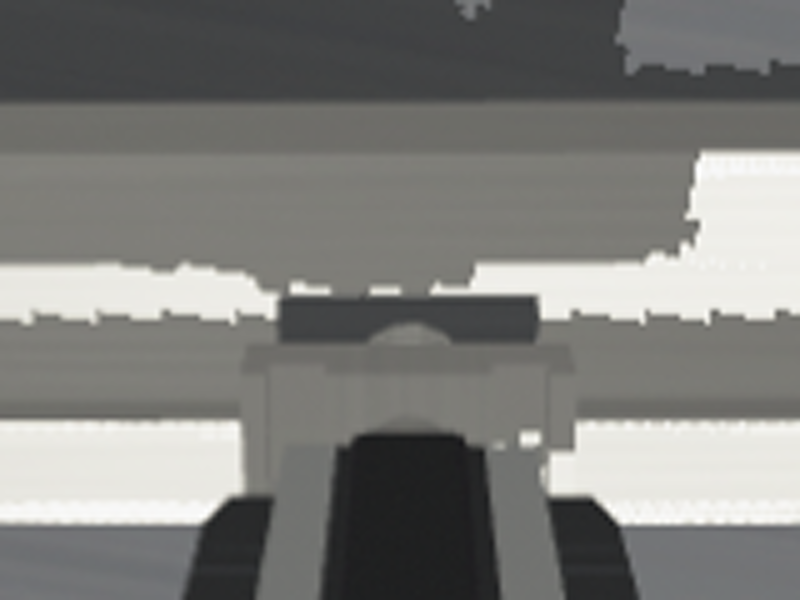

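Run:
```python
from h import *
from scipy.spatial.transform import Rotation as R
c=r.get_calibration('wrist');s=r.sense();R0=R.from_quat(s['orientation'],scalar_first=True)
kz=s['eef_pos'][2]+.0147
t=lambda q,z:R0.inv().apply(at_z(c,[(np.array(q)+.5)/5-.5+[195,161]],z)[0]-s['eef_pos']).round(4)
for n,q,z in (('slot+',[100,263],.034),('slot+',[560,262],.034),('slot-',[100,419],.034),('slot-',[700,419],.034),('out-',[100,524],.034),('out+',[100,152],.034),('bar bot +10',[410,345],kz-.045),('bar top +10',[410,372],kz-.035),('foot bot +9',[409,296],kz-.066)): print(n,t(q,z))
q=s['orientation'];print(np.degrees(2*np.arctan2(q[2],q[1])))
```

```text
slot+ [ 0.009  -0.0417  0.0599]
slot+ [0.0092 0.021  0.0599]
slot- [-0.014  -0.043   0.0599]
slot- [-0.0139  0.0414  0.0599]
out- [-0.0303 -0.044   0.0598]
out+ [ 0.0245 -0.0408  0.0599]
bar bot +10 [0.0082 0.0006 0.0303]
bar top +10 [0.0086 0.0006 0.0203]
foot bot +9 [0.0072 0.0005 0.0513]
9.09888331120528
```

Slot width reads 23.1 mm, as given. The nut sits about 0.9 mm to the +x side of slot centre. I'll shift -0.9 mm and lower it into the slot.

>>> jog_arm(
  linear=[
    [-0.09, 0, 0],
    [0, 0, 0],
    [0, 0, 0.7],
    [0, 0, 0.7],
    [0, 0, 0.7],
    [0, 0, 0.7],
    [0, 0, 0],
    [0, 0, 0],
  ],
  spin=[0, 0, 0, 0, 0, 0, 0, 0],
  gripper=[255, 255, 255, 255, 255, 255, 255, 255],
)

```text
time: 7.65
eef_pos: [0.608, -0.0006, 0.0649]
orientation: [0.0, 0.997, 0.08, -0.0]
force: [0.1, 0.2, -2.4]
opening: 0.0109
```

>>> jog_arm(
  linear=[
    [0, 0, 0.4],
    [0, 0, 0.4],
    [0, 0, 0],
    [0, 0, 0],
  ],
  spin=[0, 0, 0, 0],
  gripper=[255, 255, 255, 255],
)

```text
time: 8.05
eef_pos: [0.6081, -0.0006, 0.0572]
orientation: [0.0, 0.997, 0.08, -0.0]
force: [0.0, -0.9, -0.7]
opening: 0.0111
```

>>> jog_arm(
  linear=[
    [0, 0, 0.3],
    [0, 0, 0.3],
    [0, 0, 0.3],
    [0, 0, 0],
    [0, 0, 0],
  ],
  spin=[0, 0, 0, 0, 0],
  gripper=[255, 255, 255, 255, 255],
)

```text
time: 8.55
eef_pos: [0.6086, -0.0004, 0.0488]
orientation: [0.0, 0.997, 0.08, 0.0]
force: [-0.5, 0.7, 5.6]
opening: 0.011
```

>>> jog_arm(
  linear=[
    [0, 0, 0.2],
    [0, 0, 0.25],
    [0, 0, 0],
    [0, 0, 0],
  ],
  spin=[0, 0, 0, 0],
  gripper=[255, 255, 255, 255],
)

```text
time: 8.95
eef_pos: [0.6087, -0.0004, 0.0448]
orientation: [0.0, 0.997, 0.08, 0.001]
force: [-2.3, 1.0, 8.6]
opening: 0.0107
```

The forces match the spring. I'll press 0.8 mm more (key at about 58.5 mm) and do the quarter turn.

>>> jog_arm(
  linear=[
    [0, 0, 0.08],
    [0, 0, 0],
    [0, 0, 0],
    [0, 0, 0],
    [0, 0, 0],
    [0, 0, 0],
    [0, 0, 0],
  ],
  spin=[0, 0, 3, 6, 6, 6, 6],
  gripper=[255, 255, 255, 255, 255, 255, 255],
)

```text
time: 9.65
eef_pos: [0.6095, -0.0006, 0.0444]
orientation: [-0.0, 0.988, -0.157, 0.001]
force: [-0.3, -1.1, 9.7]
opening: 0.0109
```

>>> jog_arm(
  linear=[
    [0, 0, 0],
    [0, 0, 0],
    [0, 0, 0],
    [0, 0, 0],
    [0, 0, 0],
    [0, 0, 0],
    [0, 0, 0],
    [0, 0, 0],
    [0, 0, 0],
    [0, 0, 0],
  ],
  spin=[8, 8, 8, 8, 8, 8, 8, 7, 0, 0],
  gripper=[255, 255, 255, 255, 255, 255, 255, 255, 255, 255],
)

```text
time: 10.65
eef_pos: [0.6094, -0.0005, 0.0444]
orientation: [-0.001, 0.761, -0.648, 0.001]
force: [-0.4, -0.8, 9.1]
opening: 0.0113
```

The quarter turn went without resistance. The tool axis now reads about 2 mm off the slot's middle laterally, so I'll correct that before letting it rise.

>>> jog_arm(
  linear=[
    [0, 0.1, 0],
    [0, 0.1, 0],
    [0, 0, 0],
    [0, 0, 0],
  ],
  spin=[0, 0, 0, 0],
  gripper=[255, 255, 255, 255],
)

```text
time: 11.05
eef_pos: [0.609, -0.0005, 0.045]
orientation: [-0.002, 0.761, -0.648, 0.002]
force: [3.1, -1.8, 9.7]
opening: 0.0113
```

>>> jog_arm(
  linear=[
    [0, 0, -0.1],
    [0, 0, -0.1],
    [0, 0, -0.1],
    [0, 0, 0],
    [0, 0, 0],
  ],
  spin=[0, 0, 0, 0, 0],
  gripper=[255, 255, 255, 255, 255],
)

```text
time: 11.55
eef_pos: [0.6089, -0.0005, 0.0477]
orientation: [-0.002, 0.761, -0.648, 0.002]
force: [3.9, -0.6, 6.6]
opening: 0.0107
```

Already past the "miss" height (key about 62.4 mm) with the spring force falling as expected, so the grooves are taking the lips. I'll continue rising.

>>> jog_arm(
  linear=[
    [0, 0, -0.08],
    [0, 0, -0.08],
    [0, 0, 0],
    [0, 0, 0],
  ],
  spin=[0, 0, 0, 0],
  gripper=[255, 255, 255, 255],
)

```text
time: 11.95
eef_pos: [0.6086, -0.0005, 0.049]
orientation: [-0.002, 0.761, -0.648, 0.002]
force: [2.9, -0.0, 4.4]
opening: 0.0111
```

>>> jog_arm(
  linear=[
    [0, 0, -0.1],
    [0, 0, 0],
    [0, 0, 0],
  ],
  spin=[0, 0, 0],
  gripper=[255, 255, 255],
)

```text
time: 12.25
eef_pos: [0.6069, -0.0007, 0.0491]
orientation: [-0.001, 0.761, -0.649, 0.001]
force: [3.2, -0.6, 5.1]
opening: 0.0109
```

>>> jog_arm(
  linear=[
    [0, 0, 0],
    [0, 0, -0.05],
    [0, 0, 0],
    [0, 0, 0],
  ],
  spin=[0, 0, 0, 0],
  gripper=[255, 255, 255, 255],
)

```text
time: 12.65
eef_pos: [0.6064, -0.0007, 0.0492]
orientation: [-0.0, 0.761, -0.649, 0.0]
force: [2.8, 0.9, 5.2]
opening: 0.0108
```

Run:
```python
from h import *
s=r.sense();print(s['time'],s['eef_pos'],s['orientation'],s['force'],s['torque'],s['opening'])
```

```text
12.65 [ 0.60641584 -0.00073627  0.04923516] [-2.11285623e-04  7.61183907e-01 -6.48536037e-01  1.55786280e-04] [2.81227751 0.85771012 5.20866142] [ 0.11865975 -1.03582883  0.04771347] 0.010782955942561337
```

The readings fit a steady spring (0.9 N/mm) with the key about 13 mm above the TCP, not 14.7. So it isn't fully up yet; I expect the catch at TCP z of about 0.051. I'll raise on, watching for the force to drop.

>>> jog_arm(
  linear=[
    [0, 0, -0.1],
    [0, 0, 0],
    [0, 0, 0],
    [0, 0, 0],
  ],
  spin=[0, 0, 0, 0],
  gripper=[255, 255, 255, 255],
)

```text
time: 13.05
eef_pos: [0.6061, -0.0009, 0.05]
orientation: [0.0, 0.761, -0.649, -0.0]
force: [1.4, 0.5, 3.1]
opening: 0.0109
```

>>> jog_arm(
  linear=[
    [0, 0, -0.1],
    [0, 0, 0],
    [0, 0, 0],
    [0, 0, 0],
  ],
  spin=[0, 0, 0, 0],
  gripper=[255, 255, 255, 255],
)

```text
time: 13.45
eef_pos: [0.6058, -0.0009, 0.0507]
orientation: [0.0, 0.761, -0.649, -0.0]
force: [3.1, 0.5, -1.8]
opening: 0.011
```

The force swung from +3 to -1.8 N at TCP z 0.0507, so it is caught. I'll relieve the sideways force by +1 mm (tool y -0.1) and set z at rest.

>>> jog_arm(
  linear=[
    [0, -0.1, 0],
    [0, 0, 0],
    [0, 0, 0],
    [0, 0, 0],
    [0, 0, 0],
  ],
  spin=[0, 0, 0, 0, 0],
  gripper=[255, 255, 255, 255, 255],
)

```text
time: 13.95
eef_pos: [0.6061, -0.0009, 0.0507]
orientation: [0.001, 0.761, -0.649, -0.001]
force: [-2.5, -0.0, -0.5]
opening: 0.0108
```

Run:
```python
from h import *
s=r.sense();print(s['time'],s['eef_pos'],s['orientation'],s['force'],s['torque'],s['opening'])
c,im=shot('wrist','w5')
p=proj(c,[s['eef_pos']-[0,0,.02]])[0];x,y=(p-[100,60]).astype(int);print(x,y,p)
y=max(0,min(y,270));cv2.imwrite('pics/w5c.png',cv2.resize(im[y:y+150,x:x+200],(800,600),interpolation=cv2.INTER_CUBIC))
```

```text
13.95 [ 0.60612541 -0.00091269  0.05069016] [ 7.35187772e-04  7.61048608e-01 -6.48694141e-01 -6.22808108e-04] [-2.53713789 -0.03912869 -0.48306102] [ 0.08853742  0.95801428 -0.02479634] 0.010833767960794003
176 190 [276.22647565 250.65704966]
```

View pics/w5c.png

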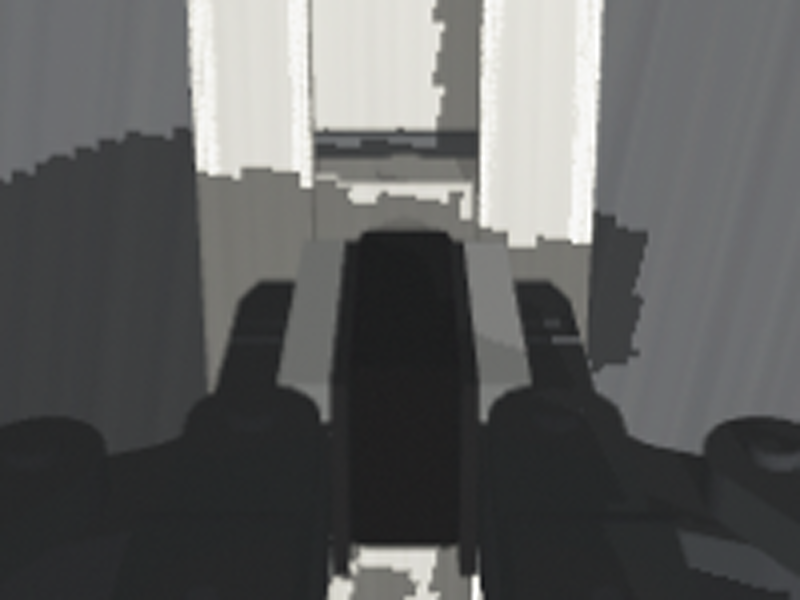

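The bar lies under both lips, square across the slot; the slot shows between crop x 313 and 480 with the bar spanning beneath. Next I slide toward the stop, with about 62 mm to the rod tip.

>>> jog_arm(
  linear=[
    [-0.3, 0.05, 0],
    [-0.6, 0, 0],
    [-0.8, 0, 0],
    [-0.8, 0, 0],
    [-0.8, 0, 0],
    [-0.8, 0, 0],
  ],
  spin=[0, 0, 0, 0, 0, 0],
  gripper=[255, 255, 255, 255, 255, 255],
)

```text
time: 14.6
eef_pos: [0.5998, 0.0391, 0.0507]
orientation: [0.001, 0.761, -0.649, 0.0]
force: [0.1, -5.8, -3.4]
opening: 0.0112
```

>>> jog_arm(
  linear=[
    [-0.4, 0, 0],
    [-0.4, 0, 0],
    [-0.4, 0, 0],
  ],
  spin=[0, 0, 0],
  gripper=[255, 255, 255],
)

```text
time: 14.9
eef_pos: [0.5979, 0.051, 0.0507]
orientation: [0.001, 0.761, -0.649, -0.0]
force: [-0.0, -5.8, -4.1]
opening: 0.0111
```

>>> jog_arm(
  linear=[
    [-0.2, 0, 0.06],
    [-0.2, 0, 0],
    [-0.2, 0, 0],
  ],
  spin=[0, 0, 0],
  gripper=[255, 255, 255],
)

```text
time: 15.2
eef_pos: [0.5975, 0.0575, 0.0507]
orientation: [-0.0, 0.761, -0.649, 0.0]
force: [0.3, -3.4, -0.3]
opening: 0.0111
```

>>> jog_arm(
  linear=[
    [-0.2, 0, 0],
    [-0.2, 0, 0],
  ],
  spin=[0, 0],
  gripper=[255, 255],
)

```text
time: 15.4
eef_pos: [0.5968, 0.0616, 0.0506]
orientation: [-0.0, 0.761, -0.649, 0.0]
force: [-0.2, -2.9, 0.4]
opening: 0.0111
```

>>> jog_arm(
  linear=[
    [-0.2, 0, 0],
    [-0.2, 0, 0],
  ],
  spin=[0, 0],
  gripper=[255, 255],
)

```text
time: 15.6
eef_pos: [0.5962, 0.0654, 0.0506]
orientation: [-0.0, 0.761, -0.649, 0.0]
force: [1.5, -4.6, -0.1]
opening: 0.0107
```

>>> jog_arm(
  linear=[
    [-0.1, 0, 0],
    [-0.1, 0, 0],
  ],
  spin=[0, 0],
  gripper=[255, 255],
)

```text
time: 15.8
eef_pos: [0.5959, 0.0672, 0.0507]
orientation: [-0.0, 0.761, -0.649, 0.0]
force: [2.1, -5.5, 1.0]
opening: 0.011
```

>>> jog_arm(
  linear=[
    [-0.1, 0, 0],
    [-0.1, 0, 0],
  ],
  spin=[0, 0],
  gripper=[255, 255],
)

```text
time: 16.0
eef_pos: [0.5957, 0.069, 0.0507]
orientation: [0.0, 0.761, -0.649, 0.0]
force: [2.1, -6.6, -0.2]
opening: 0.0112
```

>>> jog_arm(
  linear=[
    [-0.1, 0, 0],
    [0, 0, 0],
  ],
  spin=[0, 0],
  gripper=[255, 255],
)

```text
time: 16.2
eef_pos: [0.5955, 0.0694, 0.0507]
orientation: [0.0, 0.761, -0.648, 0.0]
force: [3.9, -8.7, 0.2]
opening: 0.0109
```

>>> jog_arm(
  linear=[
    [-0.03, 0, 0],
    [0, 0, 0],
  ],
  spin=[0, 0],
  gripper=[255, 255],
)

```text
time: 16.4
eef_pos: [0.5955, 0.0695, 0.0507]
orientation: [0.0, 0.761, -0.649, 0.001]
force: [3.7, -10.2, 0.1]
opening: 0.0112
```

>>> jog_arm(
  linear=[
    [0, 0, 0],
    [0, 0, 0],
  ],
  spin=[0, 0],
  gripper=[255, 255],
)

```text
time: 16.6
eef_pos: [0.5955, 0.0695, 0.0507]
orientation: [0.0, 0.761, -0.649, 0.001]
force: [3.0, -10.2, -1.3]
opening: 0.0114
```

Pressed solid: 10.6 N along the channel, about 7.5 N beyond the roughly 3 N friction, with no more travel. Letting go.

>>> jog_arm(
  linear=[
    [0, -0.05, 0],
    [0, 0, 0],
    [0, 0, 0],
    [0, 0, 0],
    [0, 0, 0],
    [0, 0, 0],
    [0, 0, 0],
  ],
  spin=[0, 0, 0, 0, 0, 0, 0],
  gripper=[255, 0, 0, 0, 0, 0, 0],
)

```text
time: 17.3
eef_pos: [0.5957, 0.0709, 0.0505]
orientation: [-0.0, 0.761, -0.649, -0.0]
force: [-0.3, 0.2, 0.8]
opening: 0.0852
```

>>> jog_arm(
  linear=[
    [0, 0, -0.5],
    [0, 0, -1],
    [0, 0, -1.5],
    [0, 0, -2],
    [0, 0, -2],
    [0, 0, -2],
    [0, 0, -2],
    [0, 0, -2],
    [0, 0, 0],
    [0, 0, 0],
  ],
  spin=[0, 0, 0, 0, 0, 0, 0, 0, 0, 0],
  gripper=[0, 0, 0, 0, 0, 0, 0, 0, 0, 0],
)

```text
time: 18.3
eef_pos: [0.5959, 0.0708, 0.1816]
orientation: [-0.001, 0.761, -0.649, 0.0]
force: [0.6, -0.2, -0.3]
opening: 0.0851
```

Run:
```python
from h import *
s=r.sense();print(s['time'],s['eef_pos'],s['orientation'],s['force'],s['opening'])
c,im=shot('wrist','w6')
m=np.array([.6059,.0091,0]);u=np.array([-.158,.987,0])
p=proj(c,[m+u*.062+[0,0,.06]])[0];x,y=(p-[80,60]).astype(int);x=max(x,0);y=max(y,0);print(x,y,p)
cv2.imwrite('pics/w6c.png',cv2.resize(im[y:y+120,x:x+160],(800,600),interpolation=cv2.INTER_CUBIC))
```

```text
18.3 [0.59587688 0.07083069 0.18162854] [-9.29143991e-04  7.61083834e-01 -6.48652780e-01  3.24596599e-04] [ 0.56965632 -0.20141787 -0.28460392] 0.0851301908392955
196 142 [276.46144733 202.0915839 ]
```

View pics/w6c.png

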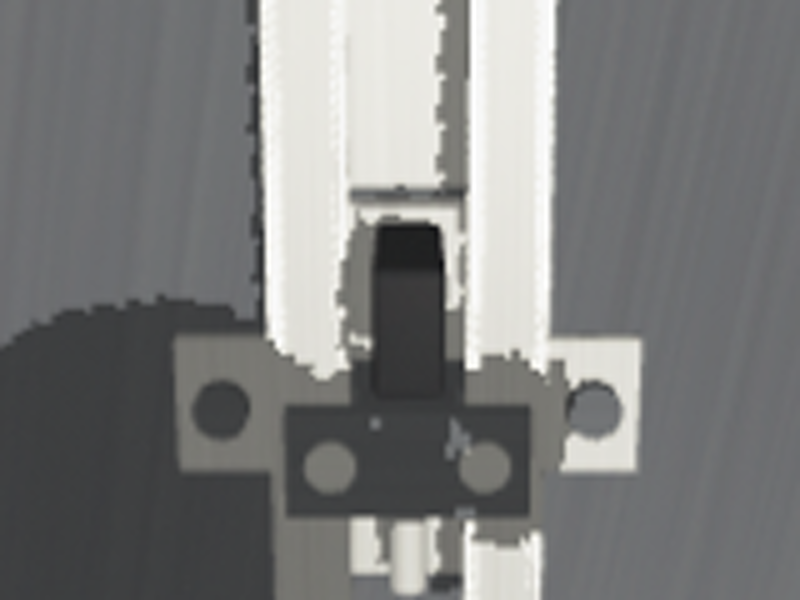

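The nut stands in the channel with its bar across under both lips: key top x 373–444, y 270–398, with the rod end now pushed out behind the stop. Checking numbers, and stability over a further half second.

>>> jog_arm(
  linear=[
    [0, 0, 0],
    [0, 0, 0],
    [0, 0, 0],
    [0, 0, 0],
    [0, 0, 0],
    [0, 0, 0],
  ],
  spin=[0, 0, 0, 0, 0, 0],
  gripper=[0, 0, 0, 0, 0, 0],
)

```text
time: 18.95
eef_pos: [0.5957, 0.0707, 0.1804]
orientation: [0.0, 0.761, -0.649, -0.0]
force: [-0.5, -0.2, -0.3]
opening: 0.0854
```

Run:
```python
from h import *
c=r.get_calibration('wrist');m=np.array([.6059,.0091,0]);u=np.array([-.158,.987,0])
f=lambda q,z:at_z(c,(np.array(q)+.5)/5-.5+[196,142],z)
for z in (.079,.082): 
    P=f([[373,270],[444,270],[444,398],[373,398]],z);print(z,P.mean(0),'s',(P.mean(0)-m)@u,[np.linalg.norm(P[i]-P[i-1]).round(4) for i in range(4)])
P=f([[290,406],[528,406],[350,190],[464,190]],.039);print('face s',(P-m)@u)
P=f([[347,100],[468,100]],.034);print('slot',(P-m)@np.array([.987,.158,0]),'key lat',(f([[408.5,334]],.082)-m)@np.array([.987,.158,0]))
im=r.camera('wrist')[:,:,::-1];a=cv2.imread('pics/w6.png');d=cv2.absdiff(np.ascontiguousarray(im),a)[142:262,196:356];print('diff',d.max(),d.mean())
```

```text
0.079 [0.5950375  0.06984356 0.079     ] s 0.061670167124049685 [np.float64(0.0218), np.float64(0.0114), np.float64(0.0218), np.float64(0.0117)]
0.082 [0.59518673 0.06896372 0.082     ] s 0.06077819267939747 [np.float64(0.0215), np.float64(0.0113), np.float64(0.0215), np.float64(0.0116)]
face s [0.08788272 0.08783332 0.04567752 0.04565344]
slot [ 0.01020831 -0.01217512] key lat [-0.00111517]
diff 128 4.1434548611111115
```

```bash
python3 -c "
from rig import r
print(r.sign_off())"
```

```text
the job is handed in; nothing more can be done
None
```

The spring nut is caught under both channel lips and bearing on the buffer, which is pressed in. I handed the job in at about 19 s of the 72 s.

**What I did:** I gripped the black key and lowered the nut lengthwise through the slot, about 98 mm from the stop face. I pressed it down with about 10 N, gave it a quarter turn and let it rise. Then I slid it to the stop and pushed until the buffer gave no more travel: 10.6 N, about 7.5 N beyond the roughly 3 N of sliding friction. Then I let go and raised the gripper clear.

**Last checks:**
- **Position:** The key is centred across the slot, with its centre about 27 mm ahead of the stop face. That leaves the rod sticking out about 17 mm. It showed about 26 mm before the push, so it is still pressed in by its full 8 mm.
- **Caught:** The bar shows square across, under both lips. The height of the catch I judged from where the spring force dropped off; I did not measure it directly.
- **Clear of the nut:** The force on the gripper read near zero, 13 cm above the nut.

**What disagreed:**
- The first top-view estimate of the key was 14 mm off, and the wrist camera corrected it before the grasp.
- The key sat about 1.5 mm lower relative to the fingertips than I had worked out. It showed in the spring forces, and I allowed for it.
- For part of the slide I was pulling up by about 4 N, which raised the sliding force to about 6 N. I eased that before reaching the buffer.
- My half-second stillness comparison of two pictures told me nothing certain, because the camera itself moved about 1 mm between them.

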